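# Unclamp the sample carrier and hold it up level

## Task

Release the sample carrier from its stand: turn the quarter-turn clamp handle from closed all the way to its open stop while the carrier still sits on the deck, then take the carrier by its grip bar and lift it with both jars in their sockets. Finish holding it in the gripper, still and level, at least 10 cm above the deck, ready to hand over: do not put it down or let go. Keep it upright all the way, leave the clamp open, and leave the other things on the worktop where they are.

Things in the scene. Friction and masses are not known exactly. Their poses are not given: they have to be found in the camera images.
- stand: Fixed low aluminium stand on the worktop. Deck 230 x 116 mm, deck top 18 mm above the worktop, with a lip 6 mm high round it that the carrier sits inside with about 3 mm play all round. Origin: centre of its underside, on the worktop; x along its long side, z up. A boss at the middle of its -y long side carries the clamp. It faces roughly along the robot's x with up to 0.5 rad yaw.
- carrier: Loose grey sample carrier lying on the stand's deck, its axes parallel to the stand's: a plate 200 (x) x 86 (y) x 22 mm with two round sockets, and in the middle an upright steel web ending in a dark grip bar, 64 mm long (x), 16 mm thick (y), 24 mm tall, bar centre 118 mm above the underside. About 0.3 kg, 0.5 kg with its two jars. Origin: centre of its underside (18 mm above the worktop when seated). The jar tops stand 86 mm above the underside, below the bar.
- carrier_grip (a point): Centre of the carrier's grip bar: pinch the bar here from above, fingers closing along the carrier's y. On the stand it is 136 mm above the worktop.
- jar_1: White lidded plastic jar, 58 mm diameter, 80 mm tall, about 0.1 kg, standing loose in socket_1. Origin: centre of its underside.
- jar_2: Another jar of the same kind and size, standing loose in socket_2.
- socket_1 (a point): Centre of the floor of the carrier's -x socket (61 mm wide, 16 mm deep; floor 6 mm above the carrier's underside).
- socket_2 (a point): Centre of the floor of the carrier's +x socket, the same.
- clamp (a joint): Quarter-turn clamp handle on a vertical shaft, rad. 0 = closed stop: the lever points straight out from the stand (stand's -y) and the steel tongue on the same shaft, below it, lies over the carrier's edge. 1.571 = open stop: turned clockwise seen from above, the lever points along the stand's -x (towards the robot) and the tongue is clear of the carrier. Starts between 0 and 0.12. Stiff by friction (0.08 N m); stays where it is left.
- clamp_pivot (a point): On the vertical axis of the clamp handle, at the height of the lever's centre (100 mm above the worktop); fixed to the stand at its (0, -67) mm.
- clamp_grip (a point): On the lever, 60 mm from the axis, at the centre of its section; moves with it. The lever is a plain steel bar 14 mm wide, 20 mm tall, reaching 85 mm from the axis, its middle 100 mm above the worktop.
- tape_black: Bystander: small roll of black tape, 53 mm across, 19 mm tall, lying beside the stand. Origin: near the centre of its underside.
- star_knob: Bystander: star-shaped knob, 36 mm, beside the stand. Origin: near the centre of its underside.
- wash_bottle: Bystander: squeeze bottle with bent spout, 218 mm tall. Origin: near the centre of its underside.
- steel_dish_1: Bystander: round steel dish, 118 mm across, 42 mm tall. Origin: near the centre of its underside.
- reagent_1: Bystander: brown bottle, 66 mm across, 150 mm tall. Origin: near the centre of its underside.
- scoop: Bystander: steel scoop, 162 mm long. Origin: near the centre of its underside.
- stopwatch: Bystander: stopwatch, 68 x 52 x 19 mm. Origin: near the centre of its underside.
Not all that is in view belongs to the job. There is more than one size of the carrier; the job needs the larger.

How it is judged (in metres and radians):
On the way, in this order (a step that is already met when the one before it is completed fails the run):
1. the clamp is turned to its open stop while the carrier still sits on the deck (value of joint clamp above 1.4 rad and height (world z) of carrier below 0.026 m), for 0.2 s.
2. the carrier is gripped and lifted at least 8 cm clear of the deck, level (height (world z) of carrier above 0.098 m and angle between carrier's own z axis and vertical below 0.12 rad and contact force between the fingers and carrier above 3 N and contact force between carrier and stand below 0.1 N), for 0.2 s.
At the end, for the whole second after the job is handed in: Fingers hold the carrier (over 3 N), underside 80 mm or more above the deck, off the stand, within 0.12 rad of level, still (0.03 m/s, 0.2 rad/s); each jar within 12 mm of its socket floor and 0.2 rad of upright; clamp at 1.4 rad or more; bystanders within 30 mm of their start (all of step 2 and distance between jar_1 and socket_1 below 0.012 m and angle between each of jar_1, jar_2's own z axis and vertical below 0.2 rad and distance between jar_2 and socket_2 below 0.012 m and value of joint clamp above 1.4 rad and linear speed of carrier below 0.03 m/s and angular speed of carrier below 0.2 rad/s and distance of each of tape_black, star_knob, wash_bottle, steel_dish_1, reagent_1, scoop, stopwatch from where it was at the start of the episode below 0.03 m); the arm keeps its last pose, push and grip.
It fails at once if the carrier is tipped by more than 0.3 rad (angle between carrier's own z axis and vertical above 0.3 rad).
It fails at once if a bystander is moved by more than 50 mm (distance of any of tape_black, star_knob, wash_bottle, steel_dish_1, reagent_1, scoop, stopwatch from where it was at the start of the episode above 0.05 m).
It also fails if it takes over 61 s, if anything falls off the work surface, if the arm or the gripper's body presses on something with over 40 N, if the wrist force passes 120 N, or if a joint passes its speed limit or range.

## Robot

A 7-joint arm with a two-finger parallel gripper is mounted at the origin on a cart in front of the work surface, level with it; the furniture and walls round the work are solid. World frame = base frame: x ahead of the robot, y to its left, z up, the work surface at z = 0. Lengths are in m, angles in degrees, forces in N, time in s.
With the tool pointing down it reaches from about 0.425 to 0.875 m from the base axis. Payload 4.7 kg.
Tool frame: the origin (TCP) lies midway between the tips of the shut fingers; the grasp point (between the pads) lies 19 mm behind it (arm.pinch_z is the distance from the TCP to the grasp point, in m); z points along the fingers, y is the line along which they close (so a half turn about z gives the same grasp; the last joint's range is limited). The gripper opens to 87 mm and grips with 3 to 60 N. Pads are 19 mm wide; open, the fingers measure 117 mm over their backs; the gripper's body (75 mm by 190 mm) begins 51 mm behind the grasp point.
Start: joints at [0.808, 18.392, -4.016, 83.108, 1.295, 78.541, -3.26], TCP at [0.65, -0, 0.223] pointing down, gripper open.
Joint ranges: [-163.93, 163.93], [-17.29, 119.83], [-79.2, 71.16], [3.27, 140.29], [-89.18, 269.18], [5.43, 117.66], [-154.24, 154.24]. Speed limits (degrees/s): [147.25, 147.25, 180, 180, 180, 180, 180].

## Interface

Orientations are given as a 3x3 rotation matrix whose columns are the frame's x, y, z axes.
In Python, from workcell import arm gives the robot as it stands.
- The arm moves only by the shell command python3 -m jog 'ROWS' [FORCE]. ROWS is JSON, a list that holds one entry, the list of rows, each a list of 7 numbers: the shift along the tool's x, y, z in m, then the turn, a rotation vector about the tool's x, y, z in degrees, then the opening, from 0 (shut) to 1 (fully open). A call has 1 to 10 rows; each row is the pose to reach, as a shift and turn from the pose commanded when the call began, along the tool's axes at that moment; what a row does not reach only later rows make up. A row lasts 1/10 s, in which the tool goes at most 50 mm and 8.59 degrees, less where a joint would pass 70% of its speed; a pose out of reach is approached as far as the arm can. A call with a gripper value outside its range is refused whole. The fingers move at their own pace and stop on an object; FORCE is the grip in N (left out, the last holds). Time passes only in rows, so rows that repeat a pose let the fingers close. It gives the time, the measured TCP pose, the force, the opening and the grip force at its end, in the units of the state.
- arm.read_state(): the state, without advancing time (a new reading comes with each control period).
- arm.get_image(name): name is "scene" or "side" or "wrist"; returns the picture (400x640x3 uint8, red, green, blue); there is no depth.
- arm.camera_info(name): a dict with "fx", "fy", "cx", "cy" (pixels), "extrinsics" (4x4, takes a point from camera to world coordinates). Camera axes: x right, y up, looking along -z (the intrinsics and any distortion apply to the point x, -y, -z); pixel columns grow to the right and rows downward; lengths in m; the calibration is good to about 2 mm. A picture is of the moment at which its call begins: read the wrist's pose just before it. camera_info takes no time and is no camera call; for the wrist camera it gives the pose at the moment of the call.
- arm.hand_in(): hands the job in; it is judged then, once.
Trained networks look in the newest picture that a camera, given by its name, has taken for a name from the list of things; names that differ only in an ending like _2 or _b are one class to them, and where a whole thing is asked for, a point or a joint stands for the part that bears it (a point fixed in the world has none). Each returns a list of dicts, best first, with "confidence" (0 to 1); they miss things now and then, are a little off and sometimes report something else, mostly with a low value. They report only what shows in the picture. A call takes as long as a camera call. They do not tell look-alikes from the thing itself.
- arm.silhouettes(camera, query): "region" (400x640 bool, what is visible of it).
- arm.mark_of(camera, query): "location" ([x, y, z] in m, in world coordinates, good to about 4 mm: a listed point, or the origin of a listed thing).
The state is a dict: "t": time; "joint_positions": joint angles; "dq": joint speeds; "joint_torque": joint torques, N m; "tool_pos": TCP position; "ee_rot": TCP orientation; "ft_force": force on the tool from outside, world axes, zero at the start; "wrist_torque": the same for the moment, N m; "grip_width": finger opening in m; "finger_force": force on a finger pad.
Only numpy, scipy, OpenCV 4.12 (cv2) and the standard library are available. Lean on these libraries where they do the work, as an engineer would, in place of code of your own. Each camera call takes 0.05 s, during which the arm holds its last target. There are 200 camera calls.

## Working session

There is one attempt and no reset: what is moved stays moved. The work goes in short steps, Python scripts to look and compute and a shell command to move; the robot and the scene stay as the last step left them, time stands still between calls to the robot, and variables do not carry over. Pictures are saved under pics/ and viewed, at most 10 in all, crops included, and the job is handed in when it is done.

```bash
mkdir -p pics; cat > h.py <<'E'
import numpy as np, cv2
from workcell import arm
def save(cam,name):
    im=arm.get_image(cam); cv2.imwrite(f'pics/{name}.png',im[:,:,::-1]); return im
def proj(cam,p):
    c=arm.camera_info(cam); q=np.linalg.inv(c['extrinsics'])@np.r_[p,1]
    return c['fx']*q[0]/-q[2]+c['cx'], c['fy']*-q[1]/-q[2]+c['cy']
E
python3 - <<'E'
from h import *
np.set_printoptions(precision=4,suppress=True)
s=arm.read_state(); print(s['tool_pos'],s['ee_rot'],arm.pinch_z)
for c in ['scene','side']:
    save(c,c+'1')
    for q in ['stand','carrier_grip','clamp_pivot','clamp_grip','socket_1','socket_2','jar_1']:
        for r in arm.mark_of(c,q)[:3]: print(c,q,np.round(r['location'],4),round(r['confidence'],2),np.round(proj(c,r['location'])))
a=cv2.imread('pics/scene1.png');b=cv2.imread('pics/side1.png')
E
```

```text
[ 0.6494 -0.0001  0.2214] [[-0.      1.     -0.0019]
 [ 1.      0.     -0.0001]
 [-0.0001 -0.0019 -1.    ]] 0.0187
scene stand [ 0.509  -0.0537 -0.0007] 0.56 [344. 228.]
scene carrier_grip [ 0.5036 -0.0507  0.1355] 0.92 [346. 192.]
scene carrier_grip [ 0.7421 -0.0181  0.0873] 0.79 [292. 182.]
scene clamp_pivot [ 0.509  -0.1183  0.1005] 0.88 [359. 195.]
scene clamp_pivot [ 0.5016 -0.0497  0.1383] 0.26 [346. 192.]
scene clamp_grip [ 0.5112 -0.1781  0.0986] 0.56 [371. 190.]
scene socket_1 [ 0.4403 -0.0585  0.0256] 0.9 [360. 230.]
scene socket_1 [0.7055 0.0058 0.0025] 0.75 [293. 209.]
scene socket_1 [ 0.7843 -0.0454  0.0045] 0.58 [292. 196.]
scene socket_2 [ 0.4403 -0.0585  0.0256] 0.9 [360. 230.]
scene socket_2 [0.7055 0.0058 0.0025] 0.75 [293. 209.]
scene socket_2 [ 0.7843 -0.0454  0.0045] 0.58 [292. 196.]
scene jar_1 [ 0.5727 -0.0476  0.0222] 0.77 [330. 215.]
scene jar_1 [ 0.4374 -0.0577  0.0225] 0.59 [360. 231.]
side stand [ 0.5089 -0.0542 -0.0003] 0.75 [309. 237.]
side carrier_grip [ 0.7421 -0.0202  0.0841] 0.94 [376. 212.]
side carrier_grip [ 0.5065 -0.0522  0.137 ] 0.79 [307. 205.]
side clamp_pivot [ 0.5155 -0.1194  0.1005] 0.62 [310. 225.]
side clamp_grip [ 0.5082 -0.1802  0.1018] 0.65 [307. 237.]
side clamp_grip [ 0.5711 -0.0461  0.0254] 0.4 [327. 230.]
side socket_1 [ 0.4376 -0.053   0.021 ] 0.81 [288. 232.]
side socket_1 [ 0.7786 -0.0419  0.004 ] 0.62 [385. 234.]
side socket_1 [ 0.5699 -0.0438  0.0235] 0.58 [326. 230.]
side socket_2 [ 0.4376 -0.053   0.021 ] 0.81 [288. 232.]
side socket_2 [ 0.7786 -0.0419  0.004 ] 0.62 [385. 234.]
side socket_2 [ 0.5699 -0.0438  0.0235] 0.58 [326. 230.]
side jar_1 [ 0.5695 -0.0457  0.0228] 0.78 [326. 230.]
side jar_1 [ 0.4398 -0.0577  0.0229] 0.57 [289. 233.]
```

View pics/scene1.png

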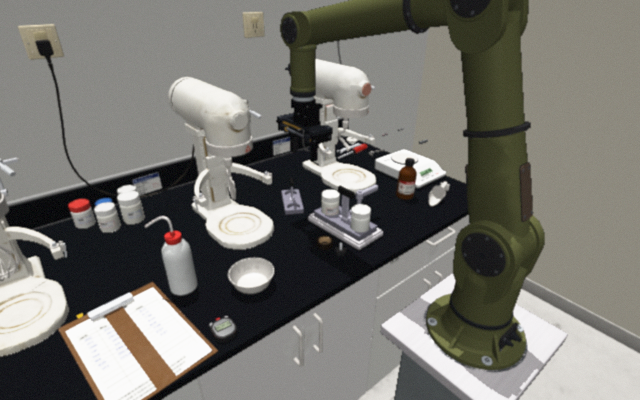

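View pics/side1.png

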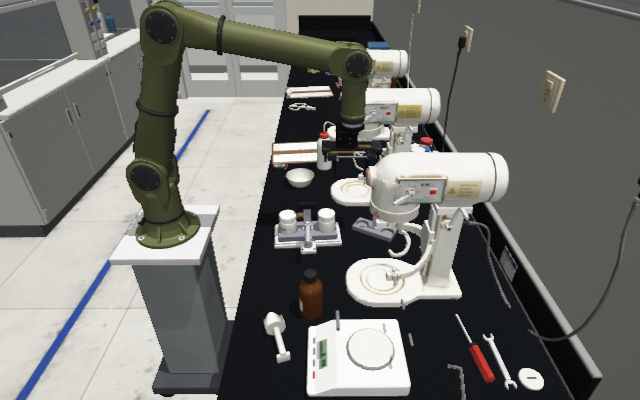

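The tall carrier with two white jars at scene (345,215) / side (308,225) is the likely target. The look-alike is the empty, smaller carrier at scene (292,200) / side (375,230), with its bar at only 85 mm. The larger one, with a bar at 136 mm, fits the description. I'll check it from the wrist camera.

```bash
python3 -m jog '[[[-0.02,-0.04,-0.04,0,0,0,1],[-0.04,-0.08,-0.07,0,0,0,1],[-0.06,-0.12,-0.10,0,0,0,1],[-0.08,-0.12,-0.12,0,0,0,1],[-0.08,-0.12,-0.12,0,0,0,1],[-0.08,-0.12,-0.12,0,0,0,1]]]'
python3 - <<'E'
from h import *
np.set_printoptions(precision=4,suppress=True)
print(arm.read_state()['tool_pos'],arm.camera_info('wrist')['extrinsics'])
save('wrist','w1')
for q in ['stand','carrier','carrier_grip','clamp_pivot','clamp_grip','socket_1','jar_1','reagent_1','tape_black','star_knob']:
    for r in arm.mark_of('wrist',q)[:3]: print(q,np.round(r['location'],4),round(r['confidence'],2),np.round(proj('wrist',r['location'])))
E
```

```text
t: 1.4
tool_pos: [0.5302, -0.0805, 0.3436]
ee_rot: [[0.002, 1.0, 0.003], [1.0, -0.002, 0.0], [0.0, 0.003, -1.0]]
ft_force: [0.5, 0.6, -0.3]
grip_width: 0.0871
finger_force: 0.0
[ 0.5302 -0.0805  0.3436] [[ 1.      0.0023 -0.0015  0.5305]
 [-0.0017  0.9534  0.3016  0.0039]
 [ 0.0022 -0.3016  0.9534  0.5056]
 [ 0.      0.      0.      1.    ]]
carrier [ 0.744  -0.0182  0.0027] 0.78 [468. 113.]
carrier [ 0.5022 -0.055   0.0185] 0.73 [306. 139.]
carrier_grip [ 0.7424 -0.0144  0.0831] 0.66 [494. 113.]
carrier_grip [ 0.5024 -0.0527  0.1373] 0.56 [300. 150.]
clamp_pivot [ 0.5097 -0.12    0.0993] 0.61 [309. 196.]
clamp_pivot [ 0.4442 -0.0531  0.0218] 0.26 [267. 137.]
clamp_grip [ 0.5137 -0.1784  0.1006] 0.94 [312. 237.]
socket_1 [ 0.4381 -0.0527  0.0199] 0.96 [263. 137.]
socket_1 [0.702  0.0092 0.0018] 0.88 [441.  93.]
socket_1 [ 0.7877 -0.0399  0.0059] 0.83 [495. 127.]
jar_1 [ 0.4418 -0.0537  0.0233] 0.7 [265. 137.]
jar_1 [ 0.5756 -0.0499  0.0249] 0.61 [356. 135.]
reagent_1 [ 0.5267 -0.383  -0.0017] 0.87 [323. 315.]
tape_black [ 0.4757  0.0611 -0.0006] 0.65 [287.  55.]
tape_black [ 0.4419 -0.0525  0.0223] 0.26 [265. 136.]
star_knob [0.4115 0.0487 0.001 ] 0.92 [242.  64.]
star_knob [ 0.4378 -0.4669 -0.0001] 0.68 [276. 352.]
```

View pics/w1.png

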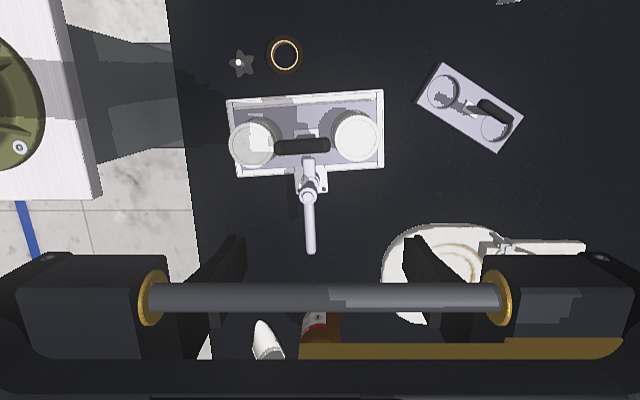

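Carrier with jars at wrist px (306,140) has the clamp lever pointing to (311,252). The small, empty look-alike is at (470,108). The choice is confirmed. Next I shut the fingers and come down beside the lever on its +x side.

```bash
python3 -m jog '[[[-0.04,0.01,0,0,0,0,0],[-0.08,0.02,0.02,0,0,0,0],[-0.10,0.027,0.06,0,0,0,0],[-0.10,0.027,0.10,0,0,0,0],[-0.10,0.027,0.14,0,0,0,0],[-0.10,0.027,0.18,0,0,0,0],[-0.10,0.027,0.20,0,0,0,0],[-0.10,0.027,0.20,0,0,0,0],[-0.10,0.027,0.20,0,0,0,0]]]' 20
python3 - <<'E'
from h import *
np.set_printoptions(precision=4,suppress=True)
save('wrist','w2')
t=arm.read_state()['tool_pos'];print(t)
P=np.array([.511,-.1195]);a=np.radians(4);R=np.array([[np.cos(a),-np.sin(a)],[np.sin(a),np.cos(a)]])
for f in range(0,91,10):
    p=np.radians(f);off=.022-.005*f/90
    w=P+R@[-.06*np.sin(p)+off*np.cos(p),-.06*np.cos(p)-off*np.sin(p)]
    print(f,w)
for q in ['clamp_pivot','clamp_grip']:
    for r in arm.mark_of('wrist',q)[:2]: print(q,np.round(r['location'],4),round(r['confidence'],2))
E
```

```text
t: 2.85
tool_pos: [0.5574, -0.1801, 0.1432]
ee_rot: [[-0.0, 1.0, 0.0], [1.0, 0.0, -0.0], [-0.0, 0.0, -1.0]]
ft_force: [0.0, 0.3, 0.9]
grip_width: 0.0232
finger_force: 0.0
[ 0.5581 -0.1803  0.1442]
0 [ 0.5371 -0.1778]
10 [ 0.5261 -0.1814]
20 [ 0.5145 -0.1829]
30 [ 0.503  -0.1823]
40 [ 0.4917 -0.1797]
50 [ 0.4812 -0.175 ]
60 [ 0.4717 -0.1685]
70 [ 0.4636 -0.1604]
80 [ 0.457 -0.151]
90 [ 0.4523 -0.1406]
clamp_pivot [ 0.5084 -0.123   0.1017] 0.91
clamp_grip [ 0.513  -0.1765  0.1022] 0.81
```

View pics/w2.png

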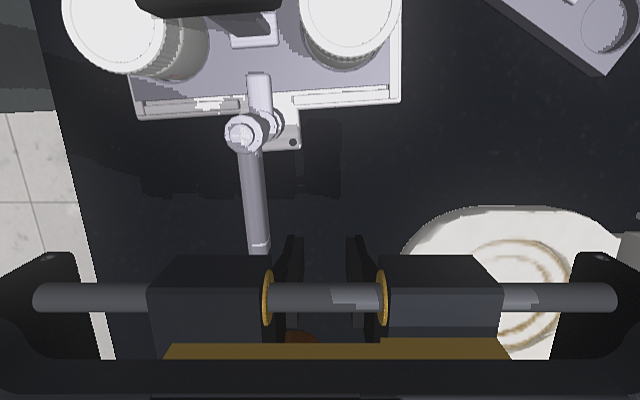

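```bash
python3 -m jog '[[[0,0,0.02,0,0,0,0],[0,0,0.05,0,0,0,0],[0,0,0.05,0,0,0,0],[0.0025,-0.012,0.05,0,0,0,0],[0.0025,-0.02,0.05,0,0,0,0],[-0.001,-0.031,0.05,0,0,0,0],[-0.0025,-0.043,0.05,0,0,0,0],[-0.002,-0.0545,0.05,0,0,0,0],[-0.002,-0.0545,0.05,0,0,0,0]]]'
python3 - <<'E'
from h import *
save('wrist','w3')
for q in ['clamp_pivot','clamp_grip']:
    for r in arm.mark_of('wrist',q)[:2]: print(q,np.round(r['location'],4),round(r['confidence'],2))
print(arm.read_state()['tool_pos'])
E
```

```text
t: 3.9
tool_pos: [0.5009, -0.1826, 0.093]
ee_rot: [[0.001, 1.0, -0.0], [1.0, -0.001, -0.0], [-0.0, -0.0, -1.0]]
ft_force: [-0.6, -0.4, 0.3]
grip_width: 0.0004
finger_force: 0.0
clamp_pivot [ 0.508  -0.1235  0.1016] 0.85
clamp_grip [ 0.4845 -0.1715  0.1006] 0.97
[ 0.50219477 -0.18215679  0.09259166]
```

View pics/w3.png

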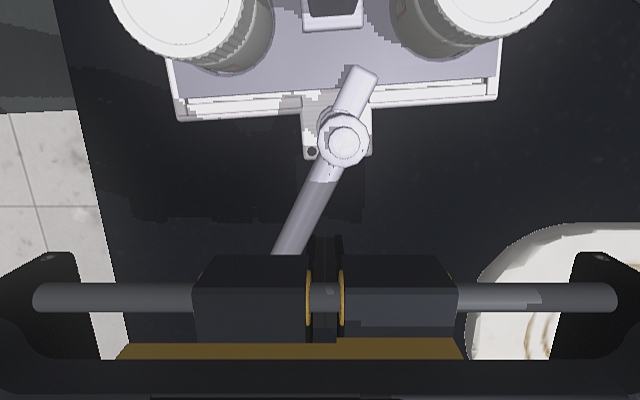

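The lever is moving: it now runs from (343,145) to (285,250), about 26° open. I'll continue the arc.

```bash
python3 -m jog '[[[0.003,-0.011,0,0,0,0,0],[0.007,-0.022,0,0,0,0,0],[0.014,-0.031,0,0,0,0,0],[0.022,-0.039,0,0,0,0,0],[0.031,-0.046,0,0,0,0,0],[0.038,-0.049,0,0,0,0,0],[0.038,-0.049,0,0,0,0,0]]]'
python3 - <<'E'
from h import *
save('wrist','w4')
for q in ['clamp_pivot','clamp_grip']:
    for r in arm.mark_of('wrist',q)[:2]: print(q,np.round(r['location'],4),round(r['confidence'],2))
print(arm.read_state()['tool_pos'])
E
```

```text
t: 4.75
tool_pos: [0.4526, -0.1425, 0.0924]
ee_rot: [[-0.002, 1.0, -0.001], [1.0, 0.002, 0.001], [0.001, -0.001, -1.0]]
ft_force: [0.6, -0.2, 0.7]
grip_width: 0.0007
finger_force: 0.0
clamp_pivot [ 0.5105 -0.1208  0.0986] 0.8
clamp_grip [ 0.454  -0.1202  0.1033] 0.87
[ 0.45335573 -0.14381794  0.09243966]
```

View pics/w4.png

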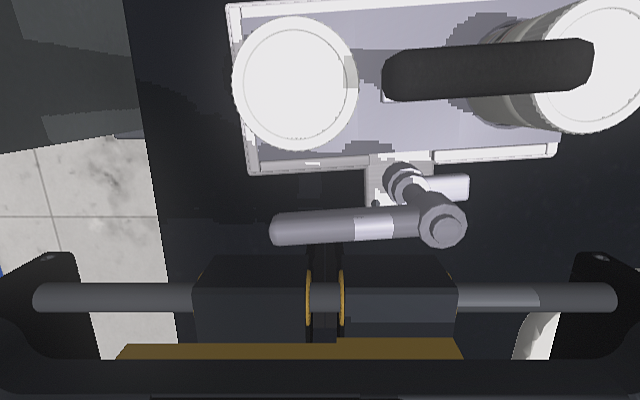

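The lever is nearly parallel to the stand's edge. I'll push on gently until it meets the stop.

```bash
python3 -m jog '[[[0.002,0,0,0,0,0,0],[0.004,-0.001,0,0,0,0,0],[0.005,-0.001,0,0,0,0,0],[0.005,-0.001,0,0,0,0,0]]]'; python3 -m jog '[[[0.002,0,0,0,0,0,0],[0.003,0,0,0,0,0,0],[0.003,0,0,0,0,0,0]]]'
```

```text
t: 5.3
tool_pos: [0.4531, -0.1409, 0.0926]
ee_rot: [[0.001, 1.0, 0.002], [1.0, -0.001, -0.003], [-0.003, 0.002, -1.0]]
ft_force: [2.6, -5.0, -3.0]
grip_width: 0.0005
finger_force: 2.6
t: 5.6
tool_pos: [0.4531, -0.1408, 0.0927]
ee_rot: [[0.002, 1.0, 0.002], [1.0, -0.002, -0.006], [-0.006, 0.002, -1.0]]
ft_force: [2.5, -11.2, -4.8]
grip_width: 0.0006
finger_force: 5.5
```

At the stop: the tool stays put while the force rises to 11 N. Now I back off, rise, and turn for the carrier grasp.

```bash
python3 -m jog '[[[-0.02,0,0,0,0,0,0],[-0.03,0,-0.03,0,0,0,0.3],[-0.03,0,-0.08,0,0,0,0.6],[-0.02,0.01,-0.12,0,0,0,1],[0.02,0.02,-0.16,0,0,0,1],[0.06,0.035,-0.2,0,0,0,1],[0.092,0.051,-0.22,0,0,0,1],[0.092,0.051,-0.22,0,0,0,1]]]'; python3 -m jog '[[[0,0,0,0,0,8.5,1],[0,0,0,0,0,17,1],[0,0,0,0,0,25.5,1],[0,0,0,0,0,34,1],[0,0,0,0,0,42.5,1],[0,0,0,0,0,51,1],[0,0,0,0,0,59.5,1],[0,0,0,0,0,68,1],[0,0,0,0,0,76.5,1],[0,0,0,0,0,85,1]]]'
python3 - <<'E'
from h import *
save('wrist','w5')
for c in ['wrist','scene','side']:
  if c!='wrist': arm.get_image(c)
  for q in ['clamp_pivot','clamp_grip','carrier_grip','socket_1','stand','jar_1']:
    for r in arm.mark_of(c,q)[:3]: print(c,q,np.round(r['location'],4),round(r['confidence'],2),np.round(proj(c,r['location'])))
s=arm.read_state();print(s['tool_pos'],s['ee_rot'],s['joint_positions'])
E
```

```text
t: 6.4
tool_pos: [0.5063, -0.0375, 0.3164]
ee_rot: [[-0.009, 1.0, 0.007], [1.0, 0.009, 0.003], [0.003, 0.007, -1.0]]
ft_force: [-0.3, 0.7, -0.4]
grip_width: 0.0485
finger_force: 0.0
t: 7.4
tool_pos: [0.503, -0.0443, 0.3119]
ee_rot: [[0.997, 0.081, -0.002], [0.081, -0.997, 0.0], [-0.002, -0.0, -1.0]]
ft_force: [-0.7, -1.2, -0.2]
grip_width: 0.087
finger_force: 0.0
wrist clamp_pivot [ 0.5084 -0.1238  0.101 ] 0.9 [393. 171.]
wrist clamp_grip [ 0.4499 -0.1184  0.1034] 0.97 [381. 218.]
wrist carrier_grip [ 0.5042 -0.0502  0.1366] 0.95 [331. 177.]
wrist socket_1 [ 0.4397 -0.0531  0.0225] 0.69 [327. 201.]
wrist jar_1 [ 0.5739 -0.046   0.0229] 0.81 [331. 107.]
scene clamp_pivot [ 0.511  -0.1181  0.0962] 0.94 [359. 196.]
scene clamp_grip [ 0.4429 -0.1245  0.0986] 0.71 [375. 203.]
scene carrier_grip [ 0.7424 -0.0171  0.0866] 0.82 [292. 182.]
scene carrier_grip [ 0.5024 -0.0502  0.1375] 0.6 [346. 192.]
scene socket_1 [ 0.4428 -0.0579  0.0248] 0.89 [359. 230.]
scene socket_1 [ 0.7868 -0.0436  0.0068] 0.87 [291. 195.]
scene socket_1 [0.7056 0.0039 0.0047] 0.86 [294. 208.]
scene stand [ 0.511  -0.
[... 549 characters left out ...]
side carrier_grip [ 0.507  -0.0536  0.138 ] 0.71 [308. 205.]
side socket_1 [ 0.4362 -0.0527  0.0228] 0.88 [288. 232.]
side socket_1 [ 0.5702 -0.048   0.0262] 0.83 [326. 230.]
side socket_1 [ 0.7806 -0.0433  0.0024] 0.75 [386. 234.]
side stand [ 0.5075 -0.0572 -0.0024] 0.92 [309. 238.]
side jar_1 [ 0.4387 -0.0553  0.0263] 0.87 [289. 231.]
side jar_1 [ 0.5717 -0.0499  0.0236] 0.85 [327. 231.]
[ 0.50351989 -0.04404216  0.31257735] [[ 9.96186597e-01  8.72482457e-02  9.21597359e-05]
 [ 8.72482541e-02 -9.96186596e-01 -9.12037947e-05]
 [ 8.38509225e-05  9.88967739e-05 -9.99999992e-01]] [ 6.57187455e+00 -7.20824495e-01 -4.53382180e+00  9.47425219e+01
 -5.20721773e-02  8.59705860e+01 -8.29526155e+01]
```

View pics/w5.png

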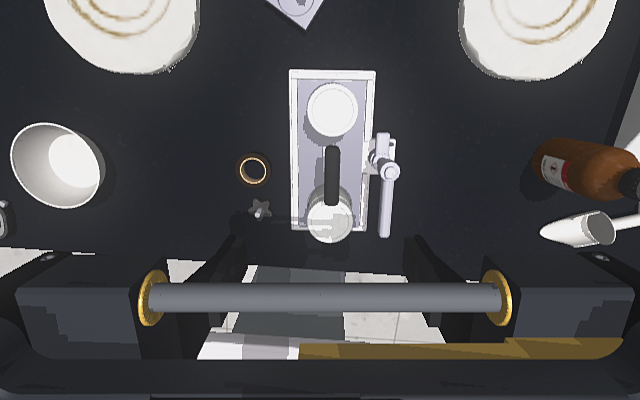

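The clamp is open: the lever lies along the stand at px (386,200) with the tongue clear. The bar at (332,177) runs parallel to the tool's x. I'll descend to hover and check the centring.

```bash
python3 -m jog '[[[0,0.004,0.04,0,0,0,1],[0,0.007,0.08,0,0,0,1],[0,0.007,0.12,0,0,0,1],[0,0.007,0.14,0,0,0,1],[0,0.007,0.14,0,0,0,1],[0,0.007,0.14,0,0,0,1]]]'
python3 - <<'E'
from h import *
save('wrist','w6')
for q in ['carrier_grip','socket_1','jar_1','clamp_grip']:
    for r in arm.mark_of('wrist',q)[:3]: print(q,np.round(r['location'],4),round(r['confidence'],2),np.round(proj('wrist',r['location'])))
s=arm.read_state();print(s['tool_pos'],s['ee_rot'])
E
```

```text
t: 9.05
tool_pos: [0.5045, -0.051, 0.1732]
ee_rot: [[0.996, 0.087, 0.001], [0.087, -0.996, -0.0], [0.001, 0.0, -1.0]]
ft_force: [-0.8, 1.2, 0.3]
grip_width: 0.0872
finger_force: 0.0
carrier_grip [ 0.5047 -0.0549  0.1391] 0.81 [332. 231.]
jar_1 [ 0.4436 -0.0565  0.024 ] 0.87 [325. 241.]
jar_1 [ 0.5716 -0.047   0.0256] 0.84 [327. 116.]
clamp_grip [ 0.45   -0.1209  0.0998] 0.89 [404. 279.]
[ 0.50513193 -0.05104296  0.17414771] [[ 9.96183359e-01  8.72384373e-02  2.85838121e-03]
 [ 8.72396467e-02 -9.96187308e-01 -3.00962530e-04]
 [ 2.82122758e-03  5.49178030e-04 -9.99995870e-01]]
```

View pics/w6.png

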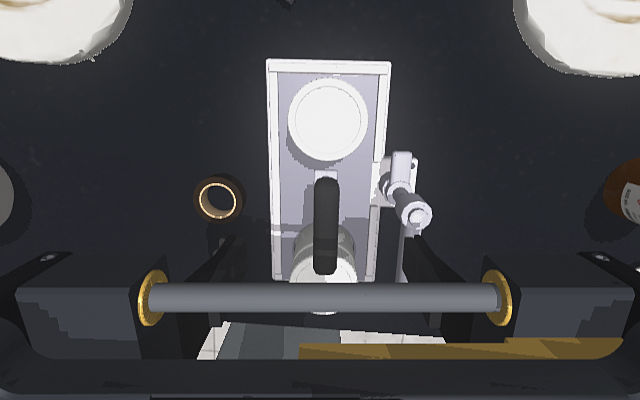

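The bar at px (326,230) is centred between the fingers. I'll half-close to keep clear of the clamp knob, descend and grip.

```bash
python3 -m jog '[[[0,0.001,0,0,0,0,0.5],[0,0.001,0,0,0,0,0.5],[0,0.001,0,0,0,0,0.5],[0,0.001,0.01,0,0,0,0.5],[0,0.001,0.025,0,0,0,0.5],[0,0.001,0.04,0,0,0,0.5],[0,0.001,0.05,0,0,0,0.5],[0,0.001,0.057,0,0,0,0.5],[0,0.001,0.057,0,0,0,0.5]]]' 40; python3 -m jog '[[[0,0,0,0,0,0,0],[0,0,0,0,0,0,0],[0,0,0,0,0,0,0],[0,0,0,0,0,0,0],[0,0,0,0,0,0,0],[0,0,0,0,0,0,0],[0,0,0,0,0,0,0]]]' 40
```

```text
t: 10.2
tool_pos: [0.5034, -0.0519, 0.1144]
ee_rot: [[0.996, 0.087, -0.002], [0.087, -0.996, 0.0], [-0.002, -0.0, -1.0]]
ft_force: [-0.7, -0.4, -0.6]
grip_width: 0.0438
finger_force: 0.0
t: 10.9
tool_pos: [0.5044, -0.0518, 0.1159]
ee_rot: [[0.996, 0.088, 0.001], [0.088, -0.996, 0.0], [0.001, 0.0, -1.0]]
ft_force: [0.2, 0.6, 2.3]
grip_width: 0.0158
finger_force: 39.9
```

Gripped at 15.8 mm with 40 N. Lifting slowly.

```bash
python3 -m jog '[[[0,0,-0.004,0,0,0,0],[0,0,-0.01,0,0,0,0],[0,0,-0.018,0,0,0,0],[0,0,-0.026,0,0,0,0],[0,0,-0.036,0,0,0,0],[0,0,-0.046,0,0,0,0],[0,0,-0.056,0,0,0,0],[0,0,-0.066,0,0,0,0],[0,0,-0.074,0,0,0,0],[0,0,-0.08,0,0,0,0]]]' 50; python3 -m jog '[[[0,0,-0.006,0,0,0,0],[0,0,-0.014,0,0,0,0],[0,0,-0.022,0,0,0,0],[0,0,-0.03,0,0,0,0],[0,0,-0.036,0,0,0,0],[0,0,-0.04,0,0,0,0],[0,0,-0.04,0,0,0,0],[0,0,-0.04,0,0,0,0],[0,0,-0.04,0,0,0,0],[0,0,-0.04,0,0,0,0]]]'
python3 - <<'E'
from h import *
a=save('side','s2');b=save('scene','c2')
x=np.hstack([cv2.resize(a[150:280,220:420],(400,260)),cv2.resize(b[130:260,250:450],(400,260))])
cv2.imwrite('pics/lift.png',x[:,:,::-1])
for c in ['side','scene']:
  for q in ['carrier','carrier_grip','jar_1','clamp_grip']:
    for r in arm.mark_of(c,q)[:3]: print(c,q,np.round(r['location'],4),round(r['confidence'],2))
E
```

```text
t: 11.9
tool_pos: [0.5045, -0.052, 0.1965]
ee_rot: [[0.996, 0.087, 0.001], [0.087, -0.996, -0.0], [0.001, 0.0, -1.0]]
ft_force: [0.3, 1.0, -5.0]
grip_width: 0.0152
finger_force: 49.9
t: 12.9
tool_pos: [0.504, -0.052, 0.2352]
ee_rot: [[0.996, 0.087, -0.001], [0.087, -0.996, 0.0], [-0.001, -0.0, -1.0]]
ft_force: [-0.6, 0.2, -6.6]
grip_width: 0.0157
finger_force: 49.9
side carrier [ 0.5032 -0.0537  0.1365] 0.93
side carrier_grip [ 0.5076 -0.0548  0.2549] 0.85
side carrier_grip [ 0.7426 -0.0177  0.0885] 0.77
side jar_1 [ 0.5695 -0.0451  0.1432] 0.93
side jar_1 [ 0.4401 -0.0558  0.1401] 0.68
side jar_1 [ 0.4488 -0.1207  0.1014] 0.54
side clamp_grip [ 0.437  -0.0542  0.1467] 0.73
side clamp_grip [ 0.4465 -0.1227  0.0991] 0.69
scene carrier [ 0.504  -0.055   0.1361] 0.97
scene carrier [ 0.7437 -0.0182 -0.0009] 0.57
scene carrier_grip [ 0.7415 -0.0145  0.0853] 0.78
scene carrier_grip [ 0.5051 -0.0499  0.255 ] 0.61
scene jar_1 [ 0.4416 -0.0596  0.1455] 0.89
scene jar_1 [ 0.5725 -0.0471  0.1441] 0.56
scene jar_1 [ 0.5046 -0.051   0.1384] 0.5
scene clamp_grip [ 0.4466 -0.1233  0.0998] 0.54
```

View pics/lift.png

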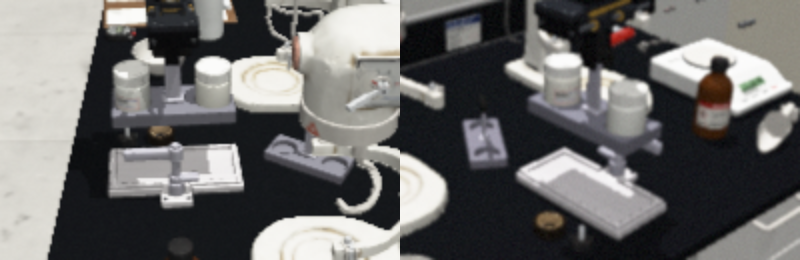

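The carrier is level 118 mm above the deck with both jars seated. In the left crop the lever lies at (150,155), still open, and nothing else has moved. Handing in.

```bash
python3 -c "
from workcell import arm
print(arm.hand_in())"
```

```text
the job is handed in; nothing more can be done
None
```

The clamp is at its open stop and I've handed the job in. At hand-in the gripper held the carrier level and still with about 50 N, roughly 118 mm above the deck, with both jars in their sockets; I haven't seen the judge's result.

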